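Push the stair flight home on the studio model

ROBOT

A 6-joint arm with a two-finger parallel gripper is mounted at the origin on the work surface. World frame = base frame: x ahead of the robot, y to its left, z up, the work surface at z = 0. Lengths are in m, angles in rad, forces in N, time in s.
With the tool pointing down it reaches from about 0.375 to 0.975 m from the base axis. Payload 3.8 kg.
Tool frame: the origin (TCP) lies at the very end of the fingers, on their centre line; the grasp point (between the pads) lies 19 mm behind it; z points along the fingers, y is the line along which they close (so a half turn about z gives the same grasp; the last joint's range is limited). The gripper opens to 85 mm and grips with 20 to 120 N. Pads are 22 mm wide; open, the fingers measure 114 mm over their backs; the gripper's body (76 mm by 85 mm) begins 54 mm behind the grasp point. The pads swing forward as they close: fully open they stand 13 mm farther back than shut.
Start: joints at [1.067, 0.264, 1.604, -0, 1.274, -0.037], TCP at [0.304, 0.603, 0.195] pointing down, gripper open.
Joint ranges: [-2.63, 2.63], [-0.94, 2.18], [0.31, 2.57], [-1.31, 4.45], [0, 2.66], [-2.55, 2.55]. Speed limits (rad/s): [2.57, 2.57, 3.14, 3.14, 3.14, 3.14].

INTERFACE

Orientations are given as a rotation vector (axis times angle).
In Python, from workcell import bot, vision gives the robot as it stands. The module is installed in compiled form; this text tells all that it offers.
- The arm moves only by the tool play_rows, never from a script. Its argument "moves" is a list that holds one entry, the list of rows, each a list of 7 numbers: the turn, a rotation vector about the tool's x, y, z as a fraction of full scale, then the shift along the tool's x, y, z as a fraction of full scale, then the finger opening in mm, from 0 to 85.4. In form: [[[ax, ay, az, x, y, z, jaw], ...]]. A call has 1 to 5 rows; each row shifts and turns the commanded pose from where the row before left it, along the tool's axes as they then stand; what a row does not reach is not made up. Full scale, the value 1, is 0.1 m for a shift and 0.5 rad for a turn. A row lasts 1/12 s, in which the tool goes at most 41.7 mm and 7.16 degrees, less where a joint would pass 70% of its speed; a pose out of reach is approached as far as the arm can. A call with a number of a shift or a turn outside -1 to 1 is refused whole. A call with a gripper value outside its range is refused whole. The fingers move at their own pace and stop on an object; "newtons" is the grip in N (left out, the last holds). Time passes only in rows, so rows that do not move let the fingers close. It gives the time, the measured TCP pose, the force, the opening and the grip force at its end, in the units of the state.
- bot.read_state(): the state, without advancing time (a new reading comes with each control period).
- vision.read_camera(name): name is "scene" or "top"; returns a dict with "image" (480x640x3 uint8, red, green, blue), "depth" (480x640 float32, m along the optical axis (not along the pixel's ray), 0 where there is no reading), "K" (3x3 intrinsics, pixels), "R" (3x3) and "t" (3): a world point X has camera coordinates R X + t. Camera axes: x right, y down, z forward; pixel columns grow to the right and rows downward; lengths in m; the calibration is good to about 2 mm. A picture is of the moment at which its call begins.
- bot.finish_job(): hands the job in; it is judged then, once.
The state is a dict: "time": time; "q": joint angles; "joint_vel": joint speeds; "joint_torque": joint torques, N m; "tool_pos": TCP position; "tcp_rot": TCP orientation; "wrist_force": force on the tool from outside, world axes, zero at the start; "torque": the same for the moment, N m; "width": opening from 0.0 (shut) to 1.0 (fully open); "grip_force": force on a finger pad.
Only numpy, scipy, OpenCV 4.12 (cv2) and the standard library are available. Lean on these libraries where they do the work, as an engineer would, in place of code of your own. Each camera call takes 0.05 s, during which the arm holds its last target. There are 200 camera calls.

TASK

The loose flight of ochre plaster steps belongs against the podium of the set model. Push it along the baseboard with the fingertips, without lifting or tipping it, until its tall back sits flush and square against the podium's front and the blue stripe on the steps lines up with the blue line on the model. Leave the little figure, the paint jar and the glue stick standing where they are, and finish clear of everything.

Things in the scene. Friction and masses are not known exactly. Their poses are not given: they have to be found in the camera images.
- model: Fixed set model. Origin: underside of its pale board, on the table; x points to the podium (about away from the robot), z up. Board x -170..170, y +-250, 5 mm thick. Grey podium, 500 wide: flat upright front at x=60, landing 54 above the board, 75 deep; from x=135 to 170 a back tier 18 higher, within y +-200. Lengths in mm.
- mark: Blue line 14 mm wide painted flat on the model, at a varying place along the podium: straight over the board (229 mm), up the podium's front and over its landing (75 mm). Origin: middle of the line at the foot of the podium's front, on the board's top, 5 mm above the table. Axes as the model's: x into the podium, square to its face; y along it.
- stairs: Loose ochre plaster flight of 3 steps, 0.3-0.6 kg, 81 deep (x +-40.5), 110 mm wide (y +-55), blue 14 mm stripe down its middle. Origin: centre of underside, on the board; x to the tall back, z up. Treads 27 deep, 18, 36, 54 high; sides and back flat. Centre of mass 9 mm to +x. Starts left or right of the line, back 65-95 mm short of the podium, turned up to 0.25 rad.
- stairs_back (a point): Middle of the lower edge of the stairs' tall back face (x = +40.5 mm, y = 0, z = 0 in the stairs' frame). It meets the mark's origin when the job is done.
- figure: Loose dark purple scale figure, standing on the board on the other side from the stairs, 60 mm tall, foot disc 34 mm across. Origin: centre of its foot. Leave alone.
- jar: Loose orange paint jar with yellow cap, 48 mm across, 58 mm tall, standing on the table beside the board. Origin: centre of its foot. Leave alone.
- glue: Loose glue stick, red with white cap, 31 mm across, 62 mm tall, standing on the table beside the board. Origin: centre of its foot. Leave alone.

How it is judged:
By the outcome, as a careful person would: the job done as asked, in the order asked, and still so for the second after the job is handed in, with the robot touching nothing.
It also fails if it takes over 48 s, if anything falls off the work surface, if the arm or the gripper's body presses on something with over 40 N, if the wrist force passes 120 N, or if a joint passes its speed limit or range.

## Working session

There is one attempt and no reset: what is moved stays moved. The work goes in short steps, Python scripts to look and compute and a tool call to move; the robot and the scene stay as the last step left them, time stands still between calls to the robot, and variables do not carry over. Pictures are saved under pics/ and viewed, at most 10 in all, crops included, and the job is handed in when it is done.

Besides the shell and the picture viewer there is one more tool, called after ">>>" as name(argument=value, ...) on one line, values as JSON. play_rows: Moves the arm, as the interface text tells. Its arguments: {"type":"object","properties":{"moves":{"type":"array","items":{"type":"array","items":{"type":"array","items":{"type":"number"}}}},"newtons":{"type":"number"}},"required":["moves"]}

```bash
mkdir -p pics; python3 - <<'E'
from workcell import bot, vision
import cv2, numpy as np
s=bot.read_state(); print(s)
for n in("top","scene"):
    c=vision.read_camera(n); cv2.imwrite(f"pics/{n}0.png",c["image"][:,:,::-1]); np.savez(f"{n}0.npz",**c)
    print(n,c["K"],c["R"],c["t"])
E
```

```text
{'time': 0.0, 'q': array([ 1.06711236e+00,  2.64729644e-01,  1.60536065e+00,  5.84382122e-06,
        1.27371964e+00, -3.69127525e-02]), 'joint_vel': array([-0.00062114, -0.00210989,  0.00051901, -0.00063774, -0.00036952,
        0.00029667]), 'joint_torque': array([-5.19278929e-04, -5.15118921e+01, -3.67304599e+01, -1.84751852e-04,
        1.34713127e-02, -8.07884447e-06]), 'tool_pos': array([0.30336995, 0.60207922, 0.19418518]), 'tcp_rot': array([-0.72642853, -3.05583725,  0.00335346]), 'wrist_force': array([-0.3924031 , -0.14824916,  0.02609117]), 'torque': array([-0.01999635,  0.03544196, -0.00342758]), 'grip_force': 0.0, 'width': 1.0025367965265246}
top [[489.72533576   0.         316.90541735]
 [  0.         489.72533576 237.17397634]
 [  0.           0.           1.        ]] [[ 0.01481359 -0.99974288  0.01716754]
 [-0.99539625 -0.01637084 -0.09443679]
 [ 0.09469355 -0.01568956 -0.99538283]] [-0.00421176  0.61992696  0.94267669]
scene [[490.95967139   0.         322.20896647]
 [  0.         490.95967139 234.94891447]
 [  0.           0.           1.        ]] [[-0.86128505  0.50783702  0.01701843]
 [ 0.38846746  0.67968637 -0.62218926]
 [-0.32753793 -0.5292712  -0.78268186]] [ 0.53709945 -0.22505494  1.08223457]
```

View pics/top0.png

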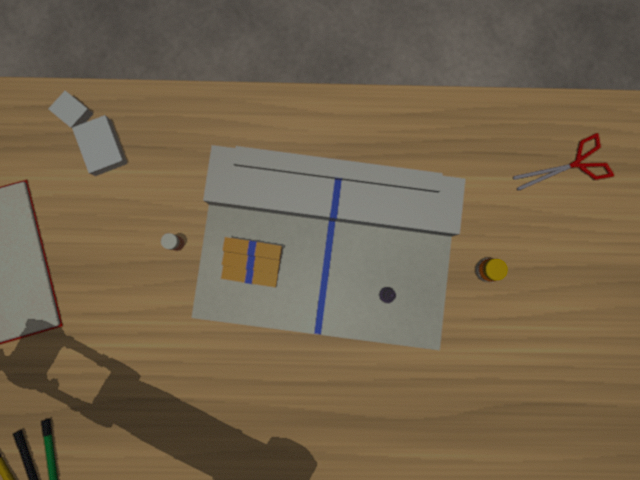

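View pics/scene0.png

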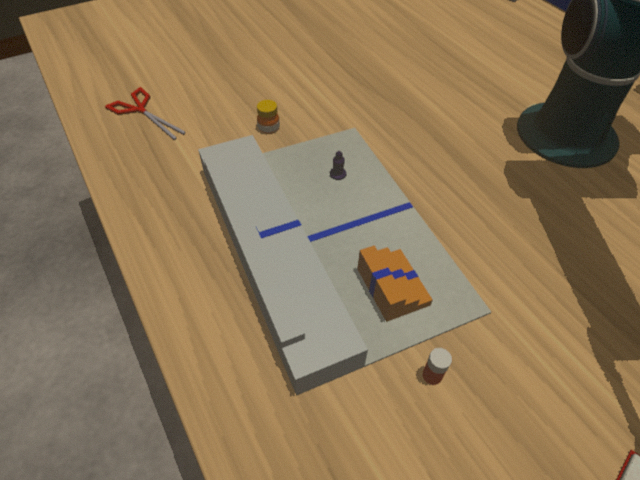

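```bash
cat > h.py <<'E'
import numpy as np, cv2
from workcell import bot, vision
def cam(n):
    c=vision.read_camera(n); c['hsv']=cv2.cvtColor(c['image'],cv2.COLOR_RGB2HSV)
    v,u=np.mgrid[:480,:640]; P=np.stack([(u-c['K'][0,2])/c['K'][0,0],(v-c['K'][1,2])/c['K'][1,1],np.ones(u.shape)],-1)*c['depth'][...,None]
    c['X']=(P-c['t'])@c['R']; return c           # world point per pixel by depth
def ray(c,uv,z):
    uv=np.atleast_2d(uv).astype(float); d=np.c_[(uv-c['K'][[0,1],[2,2]])/c['K'][[0,1],[0,1]],np.ones(len(uv))]@c['R']
    C=-c['R'].T@c['t']; return (C+d*((z-C[2])/d[:,2])[:,None])
def mask(c,lo,hi,zlo=-1,zhi=1):
    z=c['X'][...,2]; return (cv2.inRange(c['hsv'],lo,hi)>0)&(z>zlo)&(z<zhi)&(c['depth']>0)
def pix(m): v,u=np.nonzero(m); return np.c_[u,v]
BLUE=((105,110,40),(130,255,255)); OCH=((8,130,60),(22,255,255))
def rect(c,m,z):
    n,l,s,_=cv2.connectedComponentsWithStats(m.astype(np.uint8)); k=1+s[1:,4].argmax()
    p=ray(c,pix(l==k),z); r=cv2.minAreaRect((p[:,:2]*1000).astype(np.float32)); return r,p
E
python3 - <<'E'
from h import *
np.set_printoptions(precision=4,suppress=True)
for n in('top','scene'):
    c=cam(n); print(n,-c['R'].T@c['t'])
    for nm,lo,hi,z in(('board line',-.01,.02,.005),('landing line',.05,.068,.059)):
        r,p=rect(c,mask(c,*BLUE,lo,hi),z); print(nm,r,cv2.boxPoints(r).tolist(),np.median(c['X'][mask(c,*BLUE,lo,hi)],0))
    X=c['X']; z=X[...,2]; o=mask(c,*OCH,0.0,.08)&(X[...,0]>.3)&(X[...,0]<.75)&(abs(X[...,1])<.3)
    print('ochre heights',np.histogram(z[o],bins=np.arange(0,.08,.005)))
    for h in(.059,.041,.023):
        b=(o|mask(c,*BLUE))&(abs(z-h)<.006)&(cv2.dilate(o.astype(np.uint8),np.ones((9,9)))>0)
        if b.sum()>30:
            r,p=rect(c,b,h); print('tread',h,r,cv2.boxPoints(r).tolist())
    q=(abs(z-.059)<.006)&(c['hsv'][...,1]<60)&(X[...,0]>.4)&(X[...,0]<.9)&(abs(X[...,1])<.4)
    r,p=rect(c,q,.059);print('landing',r,cv2.boxPoints(r).tolist())
    for nm,lo,hi,zz in(('fig',(120,40,10),(165,255,120),.04),('cap',(23,150,80),(32,255,255),.058)):
        m=mask(c,lo,hi,.01,.09)&(X[...,0]>.3)&(X[...,0]<.75)
        if m.sum()>10: print(nm,m.sum(),np.median(X[m],0))
E
```

```text
top [0.5279 0.0207 0.9969]
board line ((543.4861450195312, -11.454666137695312), (12.120438575744629, 227.63177490234375), 83.37522888183594) [[429.7310485839844, -4.343867778778076], [655.8429565429688, -30.6049747467041], [657.2412109375, -18.56546401977539], [431.12933349609375, 7.695642471313477]] [ 0.5417 -0.011   0.0057]
landing line ((693.3473510742188, -28.902542114257812), (12.101339340209961, 76.9752426147461), 82.91930389404297) [[654.4074096679688, -30.16280746459961], [730.7955932617188, -39.65132522583008], [732.2872924804688, -27.642276763916016], [655.8991088867188, -18.153759002685547]] [ 0.6779 -0.0263  0.0596]
ochre heights (array([  2,   5,   4,  33, 476,  81,   6, 179, 475,  10,  15, 473, 186,
         0,   0]), array([0.   , 0.005, 0.01 , 0.015, 0.02 , 0.025, 0.03 , 0.035, 0.04 ,
       0.045, 0.05 , 0.055, 0.06 , 0.065, 0.07 , 0.075]))
tread 0.059 ((589.0724487304688, 99.8871841430664), (45.958587646484375, 27.094192504882812), 81.43464660644531) [[572.2539672851562, 79.18185424804688], [599.0459594726562, 75.14651489257812], [605.8909301757812, 120.59251403808
[... 2255 characters left out ...]
79.75143432617188], [616.3934326171875, 187.10507202148438], [571.20166015625, 209.4248046875]]
tread 0.023 ((569.0886840820312, 138.71072387695312), (110.46896362304688, 81.13520050048828), 81.76312255859375) [[521.0263671875, 89.85797882080078], [601.3245849609375, 78.23407745361328], [617.1510009765625, 187.5634765625], [536.852783203125, 199.1873779296875]]
landing ((726.0443725585938, 100.7180404663086), (250.58387756347656, 110.90225219726562), 83.25822448730469) [[656.26806640625, -17.19786834716797], [766.4034423828125, -30.21721649169922], [795.8206787109375, 218.63394165039062], [685.685302734375, 231.65328979492188]]
fig 171 [0.581  0.1303 0.0408]
cap 191 [ 0.5621 -0.3367  0.0575]
```

>>> play_rows(moves=[[[0,0,0.244,0,0,0,40],[0,0,0.244,0,0,0,40],[0,0,0.244,0,0,0,40],[0,0,0.244,0,0,0,40],[0,0,0.244,0,0,0,40]]], newtons=60)

```text
time: 0.62
tool_pos: [0.3036, 0.6026, 0.1951]
tcp_rot: [1.619, 2.692, -0.001]
wrist_force: [-0.1, -0.6, 0.2]
width: 0.471
grip_force: 0.0
```

>>> play_rows(moves=[[[0,0,0.244,0,0,0,40],[0,0,0.244,0,0,0,40],[0,0,0.244,0,0,0,40],[0,0,0.244,0,0,0,40],[0,0,0.244,0,0,0,40]]])

```text
time: 1.03
tool_pos: [0.3036, 0.6026, 0.1951]
tcp_rot: [2.353, 2.082, -0.001]
wrist_force: [-0.2, 0.5, 0.2]
width: 0.474
grip_force: 0.0
```

```bash
cat > go.py <<'E'
from h import *; import sys
from scipy.spatial.transform import Rotation as Ro
O=np.array([.6568,-.0233,.005]); ex=np.array([.9933,-.1157,0]); ey=np.array([.1157,.9933,0])
def tool(tx,ty,z):   # target TCP in mark frame (m), z above table -> shift in tool axes (units of 0.1 m)
    s=bot.read_state(); R=Ro.from_rotvec(s['tcp_rot']).as_matrix()
    d=s['tool_pos']-O
    print('t %.2f'%s['time'],'tcp in mark mm',np.round([d@ex*1e3,d@ey*1e3,s['tool_pos'][2]*1e3],1),'toolx,y angle rel model deg',[round(float(np.degrees(np.arctan2(R[:,i]@ey,R[:,i]@ex))),2) for i in(0,1)],'tilt',np.round(R[:,2],3),'F',np.round(s['wrist_force'],1),'w',round(s['width'],3))
    T=np.array([O[0],O[1],0])+ex*tx+ey*ty+np.array([0,0,z]); print('shift',np.round(R.T@(T-s['tool_pos'])/.1,3))
if __name__=='__main__': tool(*[float(a) for a in sys.argv[1:]])
E
python3 go.py -.1042 .235 .1
```

```text
t 1.03 tcp in mark mm [-423.2  580.8  195.1] toolx,y angle rel model deg [89.65, -0.35] tilt [-0.    -0.001 -1.   ] F [-0.2  0.5  0.2] w 0.474
shift [-3.438  3.211  0.952]
```

>>> play_rows(moves=[[[0,0,0,-0.286,0.268,0,40],[0,0,0,-0.286,0.268,0,40],[0,0,0,-0.286,0.268,0,40],[0,0,0,-0.286,0.268,0,40],[0,0,0,-0.286,0.268,0,40]]])

```text
time: 1.45
tool_pos: [0.4209, 0.4437, 0.1953]
tcp_rot: [2.346, 2.09, -0.0]
wrist_force: [0.4, 0.9, 0.9]
width: 0.466
grip_force: 0.0
```

>>> play_rows(moves=[[[0,0,0,-0.286,0.268,0,40],[0,0,0,-0.286,0.268,0,40],[0,0,0,-0.286,0.268,0,40],[0,0,0,-0.286,0.268,0,40],[0,0,0,-0.286,0.268,0,40]]])

```text
time: 1.87
tool_pos: [0.5376, 0.2859, 0.1954]
tcp_rot: [-2.346, -2.089, 0.0]
wrist_force: [0.3, 0.3, 0.3]
width: 0.468
grip_force: 0.0
```

>>> play_rows(moves=[[[0,0,0,-0.286,0.268,0,40],[0,0,0,-0.286,0.268,0,40],[0,0,0,0,0,0.3,40],[0,0,0,0,0,0.3,40],[0,0,0,0,0,0.3,40]]])

```text
time: 2.28
tool_pos: [0.5848, 0.2236, 0.1052]
tcp_rot: [2.348, 2.086, 0.003]
wrist_force: [0.8, 0.8, -0.2]
width: 0.464
grip_force: 0.0
```

```bash
python3 - <<'E'
from go import *
tool(-.104,.235,.015)
for n in('top','scene'):
    c=cam(n); cv2.imwrite(f'pics/{n}1.png',c['image'][:,:,::-1])
E
```

```text
t 2.28 tcp in mark mm [-100.1  236.9  105.2] toolx,y angle rel model deg [89.86, -0.14] tilt [ 0.002  0.001 -1.   ] F [ 0.8  0.8 -0.2] w 0.464
shift [-0.02  -0.04   0.902]
```

View pics/scene1.png

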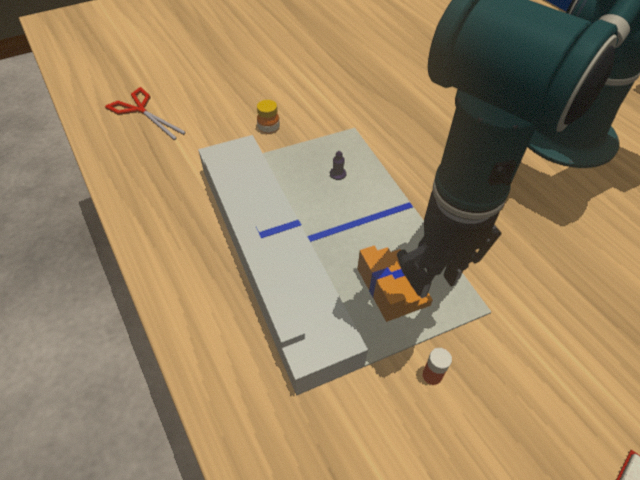

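>>> play_rows(moves=[[[0,0,0,0,-0.04,0.28,40],[0,0,0,0,0,0.28,40],[0,0,0,0,0,0.24,40],[0,0,0,0,0,0.05,40],[0,0,0,0,0,0.03,40]]])

```text
time: 2.8
tool_pos: [0.5788, 0.2252, 0.0172]
tcp_rot: [-2.345, -2.089, 0.003]
wrist_force: [0.8, -0.1, -0.4]
width: 0.469
grip_force: 0.0
```

```bash
python3 - <<'E'
from go import *
tool(-.104,.066,.012)
c=cam('scene'); im=c['image'][200:400,300:560,::-1]; cv2.imwrite('pics/s2.png',cv2.resize(im,(780,600),interpolation=cv2.INTER_CUBIC))
E
```

```text
t 2.80 tcp in mark mm [-106.2  237.8   17.2] toolx,y angle rel model deg [90.03, 0.03] tilt [-0.002 -0.001 -1.   ] F [ 0.8 -0.1 -0.4] w 0.469
shift [-1.718  0.021  0.054]
```

View pics/s2.png

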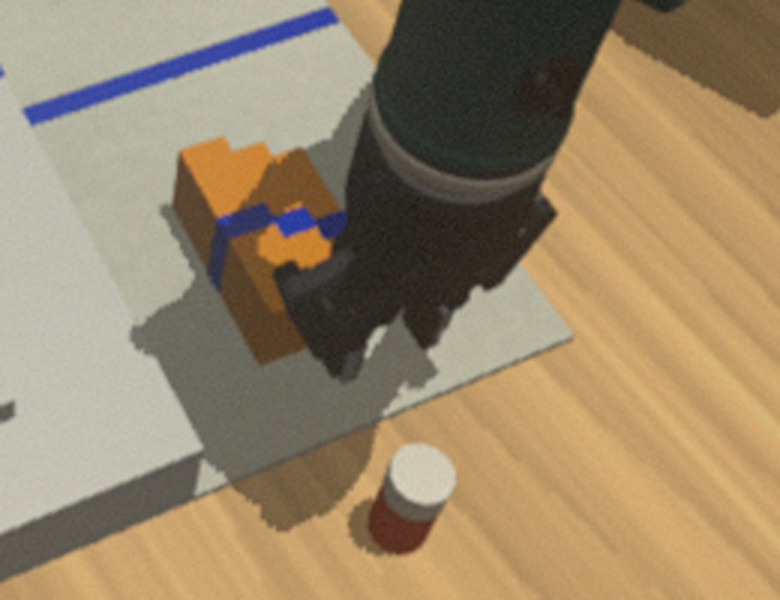

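>>> play_rows(moves=[[[0,0,0,-0.1,0.02,0.05,40],[0,0,0,-0.08,0,0,40],[0,0,0,-0.06,0,0,40],[0,0,0,-0.08,0,0,40],[0,0,0,-0.08,0,0,40]]])

```text
time: 3.27
tool_pos: [0.5782, 0.185, 0.0139]
tcp_rot: [2.346, 2.088, 0.005]
wrist_force: [1.7, 2.6, 0.5]
width: 0.464
grip_force: 1.5
```

>>> play_rows(moves=[[[0,0,0,-0.08,0,0,40],[0,0,0,-0.08,0,0,40],[0,0,0,-0.08,0,0,40],[0,0,0,-0.08,0,0,40],[0,0,0,-0.08,0,0,40]]])

```text
time: 3.68
tool_pos: [0.5736, 0.1452, 0.0136]
tcp_rot: [2.346, 2.088, 0.005]
wrist_force: [2.8, 4.2, 3.9]
width: 0.462
grip_force: 2.6
```

>>> play_rows(moves=[[[0,0,0,-0.08,0,0,40],[0,0,0,-0.08,0,0,40],[0,0,0,-0.08,0,0,40],[0,0,0,-0.08,0,0,40],[0,0,0,-0.08,0,0,40]]])

```text
time: 4.1
tool_pos: [0.5691, 0.1053, 0.0135]
tcp_rot: [2.345, 2.088, 0.004]
wrist_force: [2.8, 3.9, 4.4]
width: 0.469
grip_force: 2.4
```

```bash
cat >> h.py <<'E'
def stairs(c):   # ochre+stripe on top of stairs; treads and their stripes by height
    X=c['X'];z=X[...,2]; o=mask(c,*OCH,.01,.08)&(X[...,0]>.45)&(X[...,0]<.75)&(X[...,1]>-.12)&(X[...,1]<.25)
    o=cv2.morphologyEx(o.astype(np.uint8),cv2.MORPH_CLOSE,np.ones((15,15)))>0
    return [(h,rect(c,o&(abs(z-h)<.006),h)[0],rect(c,o&mask(c,*BLUE)&(abs(z-h)<.006),h)[0]) for h in(.059,.041,.023)]
E
python3 - <<'E'
from go import *
tool(-.104,.066,.012)
for n in('top','scene'):
    c=cam(n)
    for h,a,b in stairs(c):
        for nm,r in(('tread',a),('stripe',b)):
            d=np.r_[np.array(r[0])/1e3,h]-O; print(n,nm,h,np.round([d@ex*1e3,d@ey*1e3],1),np.round(r[1],1),round(r[2],2))
    cv2.imwrite(f'pics/{n}3.png',c['image'][:,:,::-1])
E
```

```text
t 4.10 tcp in mark mm [-102.   117.6   13.5] toolx,y angle rel model deg [90.0, -0.0] tilt [ 0.003  0.001 -1.   ] F [2.8 3.9 4.4] w 0.469
shift [-0.516 -0.02   0.015]Traceback (most recent call last):
  File "<stdin>", line 5, in <module>
  File "h.py", line 20, in stairs
    return [(h,rect(c,o&(abs(z-h)<.006),h)[0],rect(c,o&mask(c,*BLUE)&(abs(z-h)<.006),h)[0]) for h in(.059,.041,.023)]
                                              ~~~~^^^^^^^^^^^^^^^^^^^^^^^^^^^^^^^^^^^^^
  File "h.py", line 15, in rect
    n,l,s,_=cv2.connectedComponentsWithStats(m.astype(np.uint8)); k=1+s[1:,4].argmax()
                                                                      ~~~~~~~~~~~~~~^^
ValueError: attempt to get argmax of an empty sequence
```

```bash
python3 - <<'E'
from go import *
c=cam('scene'); im=c['image'][170:370,280:540,::-1]; cv2.imwrite('pics/s3.png',cv2.resize(im,(780,600),interpolation=cv2.INTER_CUBIC))
for h,a,b in []: pass
E
```

```text
(no output)
```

View pics/s3.png

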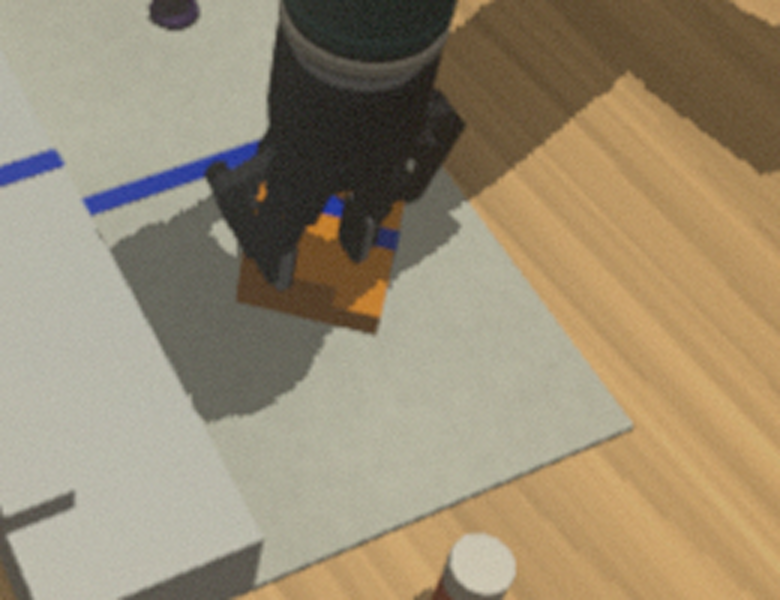

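```bash
python3 - <<'E'
from go import *
for n in('scene','top'):
    c=cam(n); X=c['X']
    o=mask(c,*OCH,-.01,.12)&(X[...,0]>.45)&(X[...,0]<.75)&(abs(X[...,1])<.25)
    d=X[o]-O; a=np.c_[d@ex,d@ey,d[:,2]]*1e3
    print(n,o.sum(),a.min(0),a.max(0)); 
    g={}
    for p in a: g.setdefault((int(p[0]//10*10),int(p[1]//10*10)),[]).append(p[2])
    xs=sorted({k[0] for k in g}); ys=sorted({k[1] for k in g},reverse=True)
    print('y\\x',xs)
    for y in ys: print(y,[round(float(np.median(g[x,y]))) if len(g.get((x,y),[]))>2 else None for x in xs])
E
```

```text
scene 888 [-1.83729248e+02  6.38210064e+01 -1.56823185e-01] [-70.23805459 146.60509412 112.80704231]
y\x [-190, -180, -170, -160, -150, -140, -130, -120, -110, -100, -90, -80]
140 [None, None, None, None, None, 18, 14, None, None, None, None, None]
130 [None, None, None, None, 18, 18, 18, 15, 20, None, 110, None]
120 [None, None, None, None, 18, 17, 17, 33, 25, 19, None, None]
110 [None, None, None, 17, 17, 18, 19, 36, 36, 26, 11, None]
100 [None, None, None, 17, 18, 17, 36, 36, 36, 37, 11, 19]
90 [None, 17, 18, None, None, 35, 35, 36, 36, None, None, 15]
80 [17, 17, None, None, None, None, 35, None, None, None, None, None]
70 [None, None, None, None, 37, None, None, None, None, 54, None, None]
60 [None, None, None, None, None, None, None, None, None, 53, None, None]
top 563 [-182.13979239   13.75879531   -2.5990542 ] [-109.60312654  114.85795444   60.10440744]
y\x [-190, -180, -170, -160, -150, -140, -130, -120, -110]
110 [None, None, None, None, 18, 16, None, None, None]
100 [None, None, None, 19, 18, 18, None, None, None]
90 [None, 18, 18, None, 18, None, None, None, None]
60 [None, None, None, None, None, 38, None, None, None]
50 [None, 34, 36, 37, 36, 54, 54, 53, None]
40 [None, 36, 36, 36, 52, 54, 54, 53, None]
30 [None, None, 37, 39, 54, 54, 54, 53, None]
20 [None, None, None, 54, 54, 54, 54, None, None]
10 [None, None, None, None, 54, 55, None, None, None]
```

The heights show the stairs are still flat but have turned about 43°. The front finger rode over the low tread because the fingertips sit about 10 mm above the TCP when part open. I'll lift off and measure again.

>>> play_rows(moves=[[[0,0,0,0.05,0,-0.02,40],[0,0,0,0,0,-0.35,40],[0,0,0,0,0,-0.4,40],[0,0,0,0.3,0,-0.2,40],[0,0,0,0.4,0,0,40]]])

```text
time: 4.72
tool_pos: [0.5789, 0.1796, 0.1149]
tcp_rot: [2.347, 2.082, 0.007]
wrist_force: [1.2, 0.9, 2.3]
width: 0.467
grip_force: 0.0
```

>>> play_rows(moves=[[[0,0,0,0.4,-0.1,0,40],[0,0,0,0.4,-0.1,0,40],[0,0,0,0.4,0,0,40],[0,0,0,0,0,0,40]]])

```text
time: 5.05
tool_pos: [0.5683, 0.3083, 0.1084]
tcp_rot: [-2.339, -2.093, 0.001]
wrist_force: [0.5, -0.5, 0.0]
width: 0.472
grip_force: 0.0
```

```bash
cat >> h.py <<'E'
def pose(c,n,O,ex,ey):  # stairs pose in mark frame from tread stripes and treads at known heights
    X=c['X'];z=X[...,2]; box=(X[...,0]>.42)&(X[...,0]<.75)&(X[...,1]>-.1)&(X[...,1]<.3)
    o=mask(c,*OCH,.012,.08)&box
    f=cv2.morphologyEx(o.astype(np.uint8),cv2.MORPH_CLOSE,np.ones((13,13)))>0
    for h,dx in((.059,27),(.041,0),(.023,-27)):
        m=f&(abs(z-h)<.005)
        m=cv2.morphologyEx(m.astype(np.uint8),cv2.MORPH_OPEN,np.ones((4,4)))>0
        if m.sum()<60: continue
        r,_=rect(c,m,h); b=cv2.boxPoints(r); e=b[1]-b[0] if r[1][0] and np.linalg.norm(b[1]-b[0])>np.linalg.norm(b[2]-b[1]) else b[2]-b[1]
        e=e/np.linalg.norm(e); yy=np.array([e@ex[:2],e@ey[:2]]); yy*=np.sign(yy[1]); xx=np.array([yy[1],-yy[0]])
        d=np.array(r[0])/1e3-O[:2]; ctr=np.array([d@ex[:2],d@ey[:2]])*1e3-xx*dx
        print(n,h,'size',np.round(r[1],1),'centre',np.round(ctr,1),'yaw deg',round(float(np.degrees(np.arctan2(xx[1],xx[0]))),2),'back',np.round(ctr+40.5*xx,1))
E
python3 - <<'E'
from go import *
tool(-.104,.066,.012)
for n in('top','scene'):
    c=cam(n); cv2.imwrite(f'pics/{n}4.png',c['image'][:,:,::-1]); pose(c,n,O,ex,ey)
E
```

```text
t 5.05 tcp in mark mm [-126.3  319.2  108.4] toolx,y angle rel model deg [90.29, 0.29] tilt [-0.002  0.002 -1.   ] F [ 0.5 -0.5  0. ] w 0.472
shift [-2.534  0.213  0.96 ]
top 0.059 size [105.9  27.3] centre [-136.7   77.2] yaw deg -39.48 back [-105.4   51.4]
top 0.041 size [106.3  27.3] centre [-137.5   76.8] yaw deg -39.55 back [-106.3   51. ]
top 0.023 size [106.8  23.7] centre [-136.3   76.2] yaw deg -39.56 back [-105.1   50.4]
scene 0.059 size [110.7  27.6] centre [-134.2   85.1] yaw deg -40.09 back [-103.2   59. ]
scene 0.041 size [110.7  27.7] centre [-133.9   84.7] yaw deg -39.63 back [-102.7   58.8]
scene 0.023 size [111.2  26.4] centre [-133.4   84.3] yaw deg -39.81 back [-102.3   58.4]
```

View pics/scene4.png

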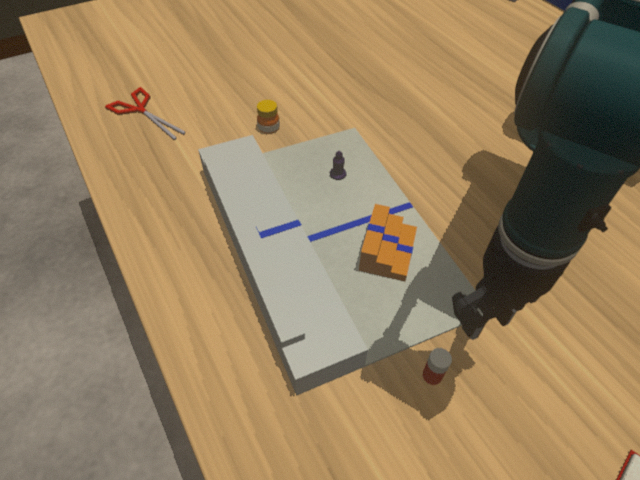

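>>> play_rows(moves=[[[0,0,0,-0.33,0.05,0,40],[0,0,0,-0.33,0.05,0,40],[0,0,0,-0.34,0.05,0,40],[0,0,0,-0.34,0.04,0,40],[0,0,0,0,0,0.3,40]]])

```text
time: 5.57
tool_pos: [0.5773, 0.1605, 0.0846]
tcp_rot: [2.346, 2.079, 0.008]
wrist_force: [1.4, 1.1, 0.3]
width: 0.466
grip_force: 0.0
```

>>> play_rows(moves=[[[0,0,0,0,0,0.3,40],[0,0,0,0,0,0.3,40],[0,0,0,0,0,0.08,40],[0,0,0,0,0,0.03,40],[0,0,0,0,0,0,40]]])

```text
time: 5.98
tool_pos: [0.5726, 0.1655, 0.0078]
tcp_rot: [-2.346, -2.087, 0.004]
wrist_force: [1.0, 0.1, 0.3]
width: 0.467
grip_force: 0.0
```

```bash
python3 go.py -.107 .165 .005
```

```text
t 5.98 tcp in mark mm [-105.5  177.7    7.8] toolx,y angle rel model deg [89.96, -0.04] tilt [-0.003 -0.001 -1.   ] F [1.  0.1 0.3] w 0.467
shift [-0.127 -0.015  0.028]
```

>>> play_rows(moves=[[[0,0,0,0,0,0.04,40],[0,0,0,0,0,0,40]]])

```text
time: 6.15
tool_pos: [0.575, 0.1667, 0.0059]
tcp_rot: [2.345, 2.088, 0.003]
wrist_force: [0.1, 1.1, 0.7]
width: 0.468
grip_force: 0.0
```

>>> play_rows(moves=[[[0,0,0,0,0,0.03,40],[0,0,0,0,0,0,40]]])

```text
time: 6.32
tool_pos: [0.5744, 0.1668, 0.0023]
tcp_rot: [2.346, 2.089, 0.002]
wrist_force: [-0.3, -0.8, 0.0]
width: 0.469
grip_force: 0.0
```

>>> play_rows(moves=[[[0,0,0,0,0,0.02,40],[0,0,0,0,0,0,40]]])

```text
time: 6.48
tool_pos: [0.5737, 0.1665, -0.0004]
tcp_rot: [2.346, 2.089, 0.0]
wrist_force: [0.0, -0.3, 0.3]
width: 0.467
grip_force: 0.0
```

>>> play_rows(moves=[[[0,0,0,-0.07,-0.02,-0.01,40],[0,0,0,-0.06,0,0,40],[0,0,0,-0.06,-0.02,0,40],[0,0,0,-0.06,-0.03,0,40],[0,0,0,-0.06,-0.03,0,40]]])

```text
time: 6.9
tool_pos: [0.5597, 0.1359, 0.0005]
tcp_rot: [-2.347, -2.088, 0.0]
wrist_force: [0.0, -0.2, 0.6]
width: 0.467
grip_force: 0.0
```

>>> play_rows(moves=[[[0,0,0,-0.06,-0.03,0,40],[0,0,0,-0.06,-0.03,0,40],[0,0,0,-0.06,-0.03,0,40]]])

```text
time: 7.15
tool_pos: [0.549, 0.1195, 0.0006]
tcp_rot: [2.347, 2.088, 0.001]
wrist_force: [0.9, 1.6, -1.1]
width: 0.468
grip_force: 1.0
```

```bash
python3 - <<'E'
from go import *
tool(-.132,.066,.001)
c=cam('scene'); im=c['image'][170:320,300:500,::-1]; cv2.imwrite('pics/s5.png',cv2.resize(im,(800,600),interpolation=cv2.INTER_CUBIC)); pose(c,'scene',O,ex,ey); pose(cam('top'),'top',O,ex,ey)
E
```

```text
t 7.15 tcp in mark mm [-123.6  129.4    0.6] toolx,y angle rel model deg [89.98, -0.02] tilt [ 0.001  0.001 -1.   ] F [ 0.9  1.6 -1.1] w 0.468
shift [-0.634 -0.084 -0.005]
scene 0.059 size [65.6 24.4] centre [-149.5   64.8] yaw deg -38.09 back [-117.6   39.8]
scene 0.023 size [49.8 23.5] centre [-115.1  106.9] yaw deg -38.22 back [-83.2  81.8]
top 0.059 size [85.2 26.9] centre [-146.6   64.9] yaw deg -38.63 back [-115.    39.6]
top 0.041 size [53.7 26.2] centre [-155.9   52.6] yaw deg -39.99 back [-124.8   26.6]
top 0.023 size [39.  23.5] centre [-159.1   47.2] yaw deg -37.68 back [-127.1   22.4]
```

View pics/s5.png

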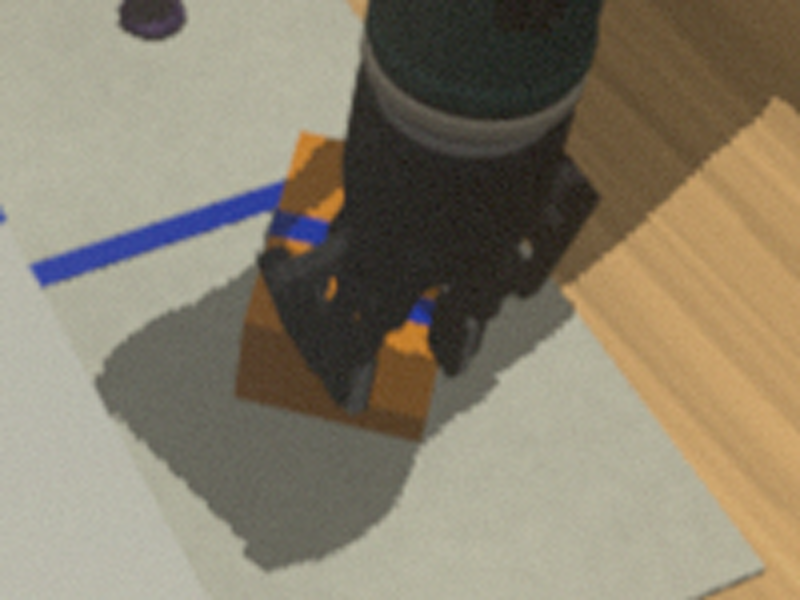

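```bash
python3 - <<'E'
from go import *
c=vision.read_camera('scene')
for uv in((405,280),(359,270)):
    d=ray(c,uv,.005)[0]-O; print(np.round([d@ex*1e3,d@ey*1e3],1))
E
```

```text
[-132.   146.4]
[-69.7  97.5]
```

>>> play_rows(moves=[[[0,0,0,0.4,0.05,0,40],[0,0,0,0,0.24,0,40],[0,0,0,-0.1,0,0,40],[0,0,0,-0.08,0,0,40],[0,0,0,-0.06,0,0,40]]])

```text
time: 7.72
tool_pos: [0.5789, 0.1315, 0.0]
tcp_rot: [-2.346, -2.088, 0.002]
wrist_force: [-0.4, -0.2, 0.5]
width: 0.467
grip_force: 0.0
```

>>> play_rows(moves=[[[0,0,0,-0.06,-0.02,0,40],[0,0,0,-0.06,-0.03,0,40],[0,0,0,-0.06,-0.03,0,40]]])

```text
time: 7.97
tool_pos: [0.5686, 0.1145, 0.0003]
tcp_rot: [-2.347, -2.088, 0.001]
wrist_force: [-0.5, -0.7, -0.6]
width: 0.47
grip_force: 0.0
```

```bash
cat > side.py <<'E'
from go import *
import sys
tool(-.132,.066,.001)
c=cam('scene'); 
m=cv2.morphologyEx((mask(c,(5,120,20),(22,255,255),.0,.08)&(c['X'][...,0]<.75)&(c['X'][...,0]>.4)&(abs(c['X'][...,1])<.25)).astype(np.uint8),cv2.MORPH_OPEN,np.ones((3,3)))
# lower side edge, from depth points of the near side face (below 15 mm): line fit
X=c['X'][(m>0)&(c['X'][...,2]<.016)]; d=X-O; a=np.c_[d@ex,d@ey]*1e3
vx,vy,x0,y0=cv2.fitLine(a.astype(np.float32),cv2.DIST_HUBER,0,.01,.01).ravel(); t=(a-[x0,y0])@[vx,vy]
print('low points',len(a),'yaw',round(float(np.degrees(np.arctan(vy/vx))),1),'ends',np.round([[x0+vx*k,y0+vy*k] for k in(t.min(),t.max())],1))
E
python3 side.py; python3 - <<'E'
from go import *
c=cam('scene'); im=c['image'][170:320,300:500,::-1]; cv2.imwrite('pics/s6.png',cv2.resize(im,(800,600),interpolation=cv2.INTER_CUBIC))
E
```

```text
t 7.97 tcp in mark mm [-103.6  126.7    0.3] toolx,y angle rel model deg [89.95, -0.05] tilt [-0.001 -0.    -1.   ] F [-0.5 -0.7 -0.6] w 0.47
shift [-0.607 -0.284 -0.007]
low points 81 yaw -39.9 ends [[-127.8  139.6]
 [ -72.9   93.7]]
```

View pics/s6.png

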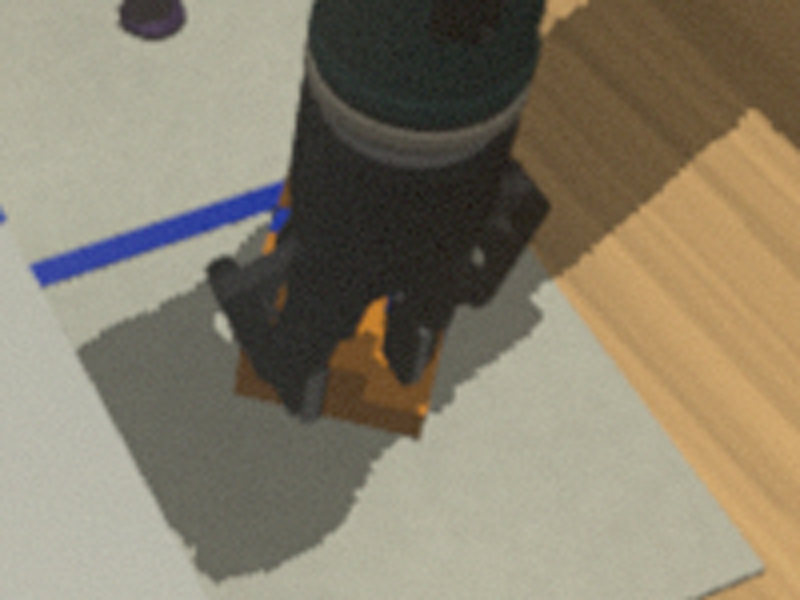

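```bash
python3 - <<'E'
from go import *
c=cam('scene')
for uv in((402.5,265),(377,273)):
    for z in(0,.01,.02,.03,.04):
        d=ray(c,uv,z)[0]-O; print(uv,z,np.round([d@ex*1e3,d@ey*1e3],1), end=' ')
    u,v=map(int,uv); d=c['X'][v-2,u]-O; print('depth pt',np.round([d@ex*1e3,d@ey*1e3,d[2]*1e3+5],1))
# lowest dark (gripper) points by depth
X=c['X'];dk=(c['hsv'][...,2]<55)&(c['hsv'][...,1]<90)&(X[...,0]>.45)&(X[...,0]<.65)&(X[...,1]>.05)&(X[...,1]<.25)&(X[...,2]>.008)
d=X[dk]-O;a=np.c_[d@ex*1e3,d@ey*1e3,d[:,2]*1e3+5]; print(np.round(a[a[:,2].argsort()[:400:20]],0).tolist())
print(dk.sum(), a[:,2].min())
E
```

```text
(402.5, 265) 0 [-145.9  115. ] (402.5, 265) 0.01 [-141.1  120.5] (402.5, 265) 0.02 [-136.3  126.1] (402.5, 265) 0.03 [-131.4  131.6] (402.5, 265) 0.04 [-126.6  137.2] depth pt [-123.4  138.5   49.2]
(377, 273) 0 [-97.3 112.3] (377, 273) 0.01 [-93.1 117.9] (377, 273) 0.02 [-89.  123.5] (377, 273) 0.03 [-84.9 129.1] (377, 273) 0.04 [-80.7 134.6] depth pt [-77.2 138.4  52.9]
[[-147.0, 87.0, 26.0], [-125.0, 131.0, 44.0], [-124.0, 130.0, 49.0], [-124.0, 123.0, 53.0], [-123.0, 123.0, 57.0], [-70.0, 134.0, 60.0], [-124.0, 124.0, 63.0], [-70.0, 135.0, 67.0], [-70.0, 135.0, 70.0], [-125.0, 125.0, 74.0], [-125.0, 124.0, 77.0], [-70.0, 140.0, 80.0], [-70.0, 135.0, 82.0], [-126.0, 131.0, 84.0], [-80.0, 139.0, 85.0], [-141.0, 135.0, 87.0], [-125.0, 140.0, 88.0], [-52.0, 140.0, 89.0], [-140.0, 135.0, 89.0], [-72.0, 123.0, 90.0]]
10578 26.296165449912294
```

```bash
python3 - <<'E'
from go import *
c=cam('scene')
for u in(376,402):
  for v in range(258,282,1):
    d=c['X'][v,u]-O; print(u,v,np.round([d@ex*1e3,d@ey*1e3,d[2]*1e3+5]).astype(int),c['image'][v,u])
print(bot.read_state()['q'])
E
```

```text
376 258 [-71 139  92] [51 52 43]
376 259 [-70 140  91] [46 42 43]
376 260 [-70 140  89] [43 41 40]
376 261 [-70 140  87] [43 45 44]
376 262 [-72 139  81] [44 41 39]
376 263 [-71 141  81] [44 45 42]
376 264 [-71 141  79] [49 48 43]
376 265 [-76 135  66] [51 49 47]
376 266 [-76 136  64] [58 57 54]
376 267 [-77 134  59] [58 57 54]
376 268 [-76 136  59] [55 53 51]
376 269 [-76 136  56] [63 64 58]
376 270 [-76 136  53] [64 64 61]
376 271 [-77 137  51] [62 62 60]
376 272 [-77 137  49] [68 66 61]
376 273 [-76 138  47] [72 69 66]
376 274 [-76 140  47] [71 69 66]
376 275 [-77 138  41] [68 70 65]
376 276 [-90 120   6] [85 84 81]
376 277 [-91 121   3] [102  99  90]
376 278 [-88 124   7] [100 101  90]
376 279 [-88 125   5] [103 102  91]
376 280 [-87 127   6] [101  99  89]
376 281 [-86 128   4] [107 107  96]
402 258 [-123  136   60] [39 39 32]
402 259 [-123  136   57] [42 42 35]
402 260 [-123  137   56] [40 41 32]
402 261 [-123  138   55] [40 38 35]
402 262 [-123  138   52] [45 45 40]
402 263 [-122  140   51] [51 47 43]
402 264 [-122  140   49] [46 45 41]
402 265 [-124  139   45] [50 48 44]
402 266 [-125  138   39] [68 58 46]
402 267 [-132  131   23] [96 71 43]
402 268 [-131  132   22] [113  78  40]
402 269 [-131  134   21] [113  77  42]
402 270 [-129  136   22] [115  79  44]
402 271 [-128  138   22] [108  75  37]
402 272 [-127  140   24] [104  71  38]
402 273 [-128  139   18] [91 63 39]
402 274 [-127  140   18] [83 61 39]
402 275 [-128  141   15] [86 65 42]
402 276 [-129  140   10] [84 59 40]
402 277 [-129  140    8] [89 65 42]
402 278 [-129  141    6] [89 71 51]
402 279 [-127  144    7] [131 126 111]
402 280 [-126  146    7] [166 165 147]
402 281 [-127  146    4] [174 172 152]
[1.56649066e-01 2.82751854e-01 1.97320934e+00 1.88625486e-04
 8.85519289e-01 2.73253704e-01]
```

>>> play_rows(moves=[[[0,0,0,0,0,-0.4,0],[0,0,0,0.3,0,0,0],[0,0,0,0.3,0,0,0],[0,0,0,0,0,0,0],[0,0,0,0,0,0,0]]])

```text
time: 8.58
tool_pos: [0.5771, 0.1767, 0.0409]
tcp_rot: [2.343, 2.092, 0.001]
wrist_force: [0.2, -0.7, 0.1]
width: 0.001
grip_force: 0.0
```

```bash
cat > tip.py <<'E'
from go import *
s=bot.read_state(); p=s['tool_pos']; c=cam('scene'); X=c['X']
near=(abs(X[...,:2]-p[:2]).max(-1)<.075)&(X[...,2]>.012)&(c['hsv'][...,1]<110)&(c['hsv'][...,2]<80)
d=X[near]-O; a=np.c_[d@ex*1e3,d@ey*1e3,d[:,2]*1e3+5]; a=a[a[:,2].argsort()]
tool(0,0,.1); print(len(a),np.round(a[:60:6]).tolist())
for z in range(10,160,10):
    b=a[(a[:,2]>=z)&(a[:,2]<z+10)]
    if len(b)>5: print(z,len(b),np.round(np.percentile(b,[2,98],axis=0)[:,:2]).tolist())
E
python3 tip.py
```

```text
t 8.63 tcp in mark mm [-102.8  188.3   40.4] toolx,y angle rel model deg [90.1, 0.1] tilt [-0. -0. -1.] F [ 0.5 -0.1  0.2] w -0.001
shift [-1.885  1.025 -0.596]
20735 [[-104.0, 118.0, 16.0], [-98.0, 116.0, 28.0], [-106.0, 201.0, 81.0], [-103.0, 201.0, 83.0], [-95.0, 201.0, 85.0], [-96.0, 200.0, 86.0], [-95.0, 197.0, 88.0], [-104.0, 202.0, 89.0], [-96.0, 202.0, 89.0], [-96.0, 201.0, 90.0]]
80 43 [[-115.0, 188.0], [-88.0, 202.0]]
90 66 [[-115.0, 190.0], [-88.0, 202.0]]
100 59 [[-114.0, 194.0], [-88.0, 203.0]]
110 41 [[-117.0, 197.0], [-87.0, 203.0]]
120 153 [[-133.0, 183.0], [-72.0, 205.0]]
130 192 [[-140.0, 184.0], [-64.0, 204.0]]
140 187 [[-146.0, 196.0], [-56.0, 208.0]]
150 203 [[-156.0, 199.0], [-47.0, 208.0]]
```

```bash
python3 - <<'E'
from go import *
for n in('scene','top'):
    c=cam(n);X=c['X'];d=X-O;a=np.stack([d@ex*1e3,d@ey*1e3,d[...,2]*1e3+5],-1)
    s=bot.read_state();p=s['tool_pos']-O;tx,ty=p@ex*1e3,p@ey*1e3
    m=(abs(a[...,0]-tx)<25)&(abs(a[...,1]-ty)<22)&(a[...,2]>12)
    b=a[m];print(n,len(b),np.sort(b[:,2])[:30:3].round())
    if n=='scene': 
        v,u=np.nonzero(m&(a[...,2]<95)); print(u.min(),u.max(),v.min(),v.max())
        vm=v.max()+3;um=int(np.median(u[v>v.max()-4]))
        for v in range(vm-8,vm+14): print(v,um,a[v,um].round(),c['image'][v,um])
        for z in(.04,.06,.08):
            P=O*[1,1,0]+ex*tx/1e3+ey*(ty/1e3+.011)+[0,0,z]; q=c['K']@(c['R']@P+c['t']);print('project tip at z',z,q[:2]/q[2])
E
```

```text
scene 2446 [76. 79. 80. 81. 83. 83. 84. 85. 85. 86.]
401 421 277 288
283 410 [-96. 198.  92.] [65 64 59]
284 410 [-95. 200.  91.] [69 71 65]
285 410 [-95. 201.  91.] [75 72 66]
286 410 [-96. 200.  86.] [71 70 65]
287 410 [-96. 201.  85.] [65 68 60]
288 410 [-97. 200.  79.] [90 86 80]
289 410 [-131.  165.    4.] [148 150 134]
290 410 [-130.  167.    5.] [178 179 157]
291 410 [-130.  168.    3.] [147 150 130]
292 410 [-128.  170.    4.] [113 109 100]
293 410 [-127.  172.    5.] [104 104  90]
294 410 [-126.  174.    5.] [109 104  92]
295 410 [-125.  175.    4.] [107 103  94]
296 410 [-124.  177.    4.] [106 106  95]
297 410 [-123.  179.    5.] [107 106  92]
298 410 [-122.  180.    5.] [106 104  93]
299 410 [-121.  182.    5.] [106 107  94]
300 410 [-121.  183.    4.] [110 108  95]
301 410 [-120.  184.    3.] [109 107  95]
302 410 [-118.  187.    4.] [109 109  95]
303 410 [-117.  188.    4.] [107 105  95]
304 410 [-116.  190.    5.] [105 103  92]
project tip at z 0.04 [408.93446264 299.73670385]
project tip at z 0.06 [410.97350884 292.92252887]
project tip at z 0.08 [413.09975373 285.81694947]
top 1825 [447. 450. 451. 451. 451. 451. 452. 452. 452. 452.]
```

The camera shows the real fingertips sit about 38 mm above the reported TCP, at every opening. That also explains the first push: only the tall back was touched. I'll go lower by that offset and watch the force.

>>> play_rows(moves=[[[0,0,0,-0.15,0.08,0.2,40],[0,0,0,0,0,0.2,40],[0,0,0,0,0,0.1,40],[0,0,0,0,0,0.06,40],[0,0,0,0,0,0,40]]])

```text
time: 9.15
tool_pos: [0.581, 0.1584, -0.0175]
tcp_rot: [-2.346, -2.087, 0.005]
wrist_force: [0.2, 0.9, -0.1]
width: 0.47
grip_force: 0.0
```

>>> play_rows(moves=[[[0,0,0,0,0,0.05,40],[0,0,0,0,0,0,40]]])

```text
time: 9.32
tool_pos: [0.5831, 0.1594, -0.0204]
tcp_rot: [2.346, 2.089, 0.001]
wrist_force: [-0.7, 0.1, -0.2]
width: 0.468
grip_force: 0.0
```

```bash
python3 tip.py|head -8; python3 side.py
```

```text
t 9.37 tcp in mark mm [-94.2 173.1 -20.1] toolx,y angle rel model deg [90.01, 0.01] tilt [ 0.001  0.    -1.   ] F [0.6 0.4 0.1] w 0.47
shift [-1.731  0.943 -1.201]
16749 [[-88.0, 108.0, 15.0], [-114.0, 177.0, 18.0], [-115.0, 176.0, 19.0], [-115.0, 172.0, 21.0], [-70.0, 185.0, 22.0], [-114.0, 176.0, 23.0], [-114.0, 169.0, 24.0], [-125.0, 181.0, 25.0], [-114.0, 168.0, 26.0], [-63.0, 172.0, 27.0]]
10 14 [[-116.0, 123.0], [-68.0, 184.0]]
20 70 [[-122.0, 164.0], [-61.0, 185.0]]
30 81 [[-126.0, 165.0], [-60.0, 186.0]]
40 83 [[-122.0, 164.0], [-60.0, 186.0]]
50 73 [[-130.0, 168.0], [-60.0, 186.0]]
t 9.37 tcp in mark mm [-94.2 173.1 -20.1] toolx,y angle rel model deg [90.01, 0.01] tilt [ 0.001  0.    -1.   ] F [0.6 0.4 0.1] w 0.47
shift [-1.07  -0.378 -0.212]
low points 23 yaw 64.6 ends [[-120.1   22.6]
 [ -81.6  103.6]]
```

>>> play_rows(moves=[[[0,0,0,-0.04,0,0.05,40],[0,0,0,-0.08,0,0.01,40],[0,0,0,-0.06,0,0,40],[0,0,0,-0.06,-0.01,0,40],[0,0,0,-0.06,-0.02,0,40]]])

```text
time: 9.83
tool_pos: [0.5767, 0.1293, -0.0263]
tcp_rot: [2.347, 2.088, 0.002]
wrist_force: [0.5, 2.6, -0.7]
width: 0.468
grip_force: 0.9
```

>>> play_rows(moves=[[[0,0,0,-0.06,-0.03,0,40],[0,0,0,-0.06,-0.03,0,40]]])

```text
time: 10.0
tool_pos: [0.569, 0.1182, -0.0264]
tcp_rot: [-2.347, -2.088, -0.001]
wrist_force: [0.1, 1.1, 0.5]
width: 0.467
grip_force: 0.9
```

```bash
cat > look.py <<'E'
from go import *
tool(-.132,.066,-.026)
for n in('top','scene'): pose(cam(n),n,O,ex,ey)
E
python3 look.py
```

```text
t 10.00 tcp in mark mm [-103.6  130.4  -26.4] toolx,y angle rel model deg [89.96, -0.04] tilt [ 0.     0.001 -1.   ] F [0.1 1.1 0.5] w 0.467
shift [-0.644 -0.284 -0.004]
top 0.059 size [95.9 27.3] centre [-144.6   53.3] yaw deg -34.38 back [-111.1   30.4]
top 0.041 size [75.4 27.5] centre [-150.4   45. ] yaw deg -35.19 back [-117.3   21.6]
top 0.023 size [54.3 23.5] centre [-155.9   35.3] yaw deg -37.22 back [-123.7   10.8]
scene 0.059 size [108.9  15.7] centre [-134.4   60.7] yaw deg -34.84 back [-101.2   37.6]
```

>>> play_rows(moves=[[[0,0,0,-0.045,-0.04,0,40],[0,0,0,-0.045,-0.04,0,40],[0,0,0,-0.045,-0.04,0,40]]])

```text
time: 10.35
tool_pos: [0.5557, 0.1067, -0.0262]
tcp_rot: [2.346, 2.089, 0.001]
wrist_force: [1.0, 1.8, 1.5]
width: 0.469
grip_force: 1.2
```

```bash
python3 look.py
```

```text
t 10.35 tcp in mark mm [-115.5  117.4  -26.2] toolx,y angle rel model deg [90.01, 0.01] tilt [ 0.001  0.    -1.   ] F [1.  1.8 1.5] w 0.469
shift [-0.514 -0.165 -0.003]
top 0.059 size [84.7 27.2] centre [-150.4   34. ] yaw deg -26.8 back [-114.3   15.8]
top 0.041 size [74.3 27.4] centre [-152.5   30.1] yaw deg -27.89 back [-116.7   11.1]
top 0.023 size [48.2 23.9] centre [-157.5   17.9] yaw deg -27.76 back [-121.7   -1. ]
scene 0.059 size [103.8  25. ] centre [-143.5   48.3] yaw deg -26.92 back [-107.4   29.9]
```

>>> play_rows(moves=[[[0,0,0,-0.045,-0.04,0,40],[0,0,0,-0.045,-0.04,0,40],[0,0,0,-0.045,-0.03,0,40],[0,0,0,-0.045,-0.02,0,40]]])

```text
time: 10.78
tool_pos: [0.5401, 0.0901, -0.0265]
tcp_rot: [-2.346, -2.089, -0.0]
wrist_force: [0.4, 2.8, 1.1]
width: 0.469
grip_force: 1.4
```

```bash
python3 look.py
```

```text
t 10.78 tcp in mark mm [-129.1   99.2  -26.5] toolx,y angle rel model deg [90.0, -0.0] tilt [-0.  0. -1.] F [0.4 2.8 1.1] w 0.469
shift [-0.332 -0.029 -0.005]
top 0.059 size [69.9 26.7] centre [-154.     8.4] yaw deg -17.45 back [-115.3   -3.8]
top 0.041 size [46.8 26.7] centre [-157.1   -1.9] yaw deg -18.91 back [-118.8  -15. ]
top 0.023 size [44.1 23.6] centre [-156.6   -3.2] yaw deg -16.8 back [-117.8  -14.9]
scene 0.059 size [91.6 29.1] centre [-148.6   25.6] yaw deg -18.03 back [-110.1   13. ]
```

>>> play_rows(moves=[[[0,0,0,0.025,-0.08,0,40],[0,0,0,-0.045,-0.02,0,40],[0,0,0,-0.045,-0.02,0,40],[0,0,0,-0.04,-0.01,0,40]]])

```text
time: 11.22
tool_pos: [0.5258, 0.0813, -0.0266]
tcp_rot: [-2.346, -2.089, 0.0]
wrist_force: [-0.7, 3.4, 1.4]
width: 0.47
grip_force: 1.5
```

```bash
python3 look.py
```

```text
t 11.22 tcp in mark mm [-142.3   88.8  -26.6] toolx,y angle rel model deg [90.01, 0.01] tilt [-0.001  0.    -1.   ] F [-0.7  3.4  1.4] w 0.47
shift [-0.228  0.102 -0.006]
top 0.059 size [53.3 26.7] centre [-152.4  -11.1] yaw deg -12.1 back [-112.8  -19.6]
top 0.041 size [44.1 26.8] centre [-153.6  -15.3] yaw deg -11.33 back [-113.9  -23.3]
top 0.023 size [43.6 24.1] centre [-152.6  -15.1] yaw deg -11.07 back [-112.9  -22.9]
scene 0.059 size [85.5 29. ] centre [-147.4   10.6] yaw deg -11.63 back [-107.7    2.4]
scene 0.041 size [52.2 20.2] centre [-154.4   -6.7] yaw deg -11.66 back [-114.7  -14.9]
```

>>> play_rows(moves=[[[0,0,0,-0.045,-0.01,0,40],[0,0,0,-0.045,-0.01,0,40],[0,0,0,-0.045,0,0,40]]])

```text
time: 11.57
tool_pos: [0.5225, 0.0678, -0.0267]
tcp_rot: [-2.346, -2.088, 0.001]
wrist_force: [-2.1, 2.5, 0.7]
width: 0.466
grip_force: 1.2
```

```bash
python3 look.py
```

```text
t 11.57 tcp in mark mm [-144.    74.9  -26.7] toolx,y angle rel model deg [89.99, -0.01] tilt [-0.001  0.    -1.   ] F [-2.1  2.5  0.7] w 0.466
shift [-0.089  0.12  -0.007]
top 0.059 size [44.5 26.8] centre [-147.7  -28.1] yaw deg -6.48 back [-107.5  -32.6]
top 0.041 size [44.7 26.7] centre [-147.7  -27.4] yaw deg -6.47 back [-107.5  -31.9]
top 0.023 size [41.2 24.2] centre [-147.2  -29. ] yaw deg -6.47 back [-107.   -33.6]
scene 0.059 size [77.7 29.1] centre [-143.5   -4.8] yaw deg -7.09 back [-103.4   -9.8]
scene 0.041 size [46.5 19.5] centre [-149.9  -21.7] yaw deg -7.17 back [-109.7  -26.7]
scene 0.023 size [24.  10.6] centre [-143.3   41.5] yaw deg -40.24 back [-112.4   15.3]
```

>>> play_rows(moves=[[[0,0,0,-0.045,0,0,40],[0,0,0,-0.04,0,0,40],[0,0,0,0,0,0,40],[0,0,0,0.2,0,0,40],[0,0,0,0,0,-0.4,60]]])

```text
time: 12.08
tool_pos: [0.5169, 0.0797, 0.0057]
tcp_rot: [-2.339, -2.082, 0.02]
wrist_force: [-0.3, -0.1, -0.6]
width: 0.599
grip_force: 0.0
```

>>> play_rows(moves=[[[0,0,0,0,0,-0.4,60],[0,0,0,0,0,-0.4,60],[0,0,0,0.3,-0.2,-0.2,60],[0,0,0,0.3,-0.2,0,60],[0,0,0,0.3,-0.2,0,60]]])

```text
time: 12.5
tool_pos: [0.4772, 0.1767, 0.1166]
tcp_rot: [2.346, 2.084, 0.009]
wrist_force: [0.0, 0.9, -0.4]
width: 0.706
grip_force: 0.0
```

```bash
python3 look.py; python3 - <<'E'
from go import *
for n in('top','scene'):
    c=cam(n)
    for nm,lo,hi,z in(('board line',-.01,.012,.005),('landing line',.05,.068,.059)):
        m=mask(c,*BLUE,lo,hi); X=c['X']; m&=(X[...,0]>.66) if z>.05 else True
        r,p=rect(c,m,z)
        d=np.c_[(p-O)@ex,(p-O)@ey]*1e3; print(n,nm,'y median',np.round(np.median(d[:,1]),1),'x range',np.round(np.percentile(d[:,0],[1,99]),1))
E
```

```text
t 12.50 tcp in mark mm [-201.5  177.9  116.6] toolx,y angle rel model deg [89.88, -0.12] tilt [ 0.006  0.001 -1.   ] F [ 0.   0.9 -0.4] w 0.706
shift [-1.12   0.689  1.428]
top 0.059 size [107.2  27.4] centre [-141.3   -4.6] yaw deg -4.23 back [-100.9   -7.6]
top 0.041 size [106.7  27. ] centre [-141.1   -4.6] yaw deg -4.34 back [-100.7   -7.7]
top 0.023 size [106.7  24.3] centre [-140.2   -4.8] yaw deg -4.34 back [-99.8  -7.8]
scene 0.059 size [111.4  29.6] centre [-138.8    4.6] yaw deg -5.03 back [-98.4   1. ]
scene 0.041 size [112.9  24.9] centre [-143.9    4.7] yaw deg -8.21 back [-103.8   -1.1]
scene 0.023 size [111.8  22.3] centre [-143.3    2.2] yaw deg -7.98 back [-103.1   -3.4]
top board line y median -1.4 x range [-93.8  -1.4]
top landing line y median -1.1 x range [ 3.8 74.7]
scene board line y median 0.7 x range [-91.7 -18.2]
scene landing line y median 0.8 x range [ 4.2 69.5]
```

```bash
cat > stripe.py <<'E'
from go import *
def meas():
  for n in('top','scene'):
    c=cam(n); X=c['X']; dd=X-O; mx=dd@ex; my=dd@ey; z=X[...,2]
    blue=(cv2.inRange(c['hsv'],(105,110,25),(130,255,255))>0)&(abs(my)<.08)
    och=cv2.dilate((mask(c,*OCH,.012,.08)).astype(np.uint8),np.ones((15,15)))>0
    def line(uvz):
        a=np.vstack([np.c_[(ray(c,pix(m),h)-O)@ex,(ray(c,pix(m),h)-O)@ey] for m,h in uvz])*1e3
        vx,vy,x0,y0=cv2.fitLine(a.astype(np.float32),cv2.DIST_HUBER,0,.01,.01).ravel(); return vy/vx,y0-x0*vy/vx,a
    kl,bl,_=line([(blue&~och&(z<.012)&(mx<-.01),.005),(blue&(abs(z-.059)<.005)&(mx>.008),.059)])
    ks,bs,a=line([(blue&och&(abs(z-h)<.005)&(mx<.002),h) for h in(.059,.041,.023)])
    xb=np.percentile(a[:,0],99); xf=np.percentile(a[:,0],1)
    print(n,'line slope',round(kl,4),'y0',round(bl,2),'| stripe x',np.round([xf,xb],1),'yaw rel deg',round(np.degrees(np.arctan(ks)-np.arctan(kl)),2),'offset back,mid',np.round([bs+ks*x-bl-kl*x for x in(xb,(xf+xb)/2)],2))
if __name__=='__main__': meas()
E
python3 stripe.py
```

```text
top line slope -0.0007 y0 -1.39 | stripe x [-179.7  -99.1] yaw rel deg -4.22 offset back,mid [-4.17 -1.19]
scene line slope 0.0003 y0 0.7 | stripe x [-177.7  -97.8] yaw rel deg -4.6 offset back,mid [-4.26 -1.05]
```

>>> play_rows(moves=[[[0,0,-0.242,0,0,0,60],[0,0,-0.242,0,0,0,60],[0,0,-0.242,0,0,0,60],[0,0,-0.242,0,0,0,60],[0,0,-0.242,0,0,0,60]]])

```text
time: 13.22
tool_pos: [0.4757, 0.1743, 0.1131]
tcp_rot: [-1.612, -2.696, 0.001]
wrist_force: [-0.9, 0.3, -0.1]
width: 0.703
grip_force: 0.0
```

>>> play_rows(moves=[[[0,0,-0.242,0,0,0,60],[0,0,-0.242,0,0,0,60],[0,0,-0.242,0,0,0,60],[0,0,-0.242,0,0,0,60],[0,0,-0.242,0,0,0,60]]])

```text
time: 13.63
tool_pos: [0.4757, 0.1743, 0.113]
tcp_rot: [-0.736, -3.054, 0.001]
wrist_force: [0.0, 0.2, -0.1]
width: 0.7
grip_force: 0.0
```

>>> play_rows(moves=[[[0,0,-0.242,0,0,0,60],[0,0,-0.242,0,0,0,60],[0,0,-0.24,0,0,0,60],[0,0,0,0,0,0,60]]])

```text
time: 13.97
tool_pos: [0.4757, 0.1744, 0.1131]
tcp_rot: [-0.179, -3.136, 0.001]
wrist_force: [0.6, -0.2, -0.1]
width: 0.706
grip_force: 0.0
```

```bash
python3 go.py -.21 -.002 -.026
```

```text
t 13.97 tcp in mark mm [-202.8  175.4  113.1] toolx,y angle rel model deg [-179.89, 90.11] tilt [-0.    -0.001 -1.   ] F [ 0.6 -0.2 -0.1] w 0.706
shift [ 0.075 -1.773  1.392]
```

>>> play_rows(moves=[[[0,0,0.004,0.03,-0.355,0,60],[0,0,0,0.03,-0.355,0,60],[0,0,0,0.03,-0.355,0,60],[0,0,0,0.03,-0.355,0,60],[0,0,0,0,-0.355,0,60]]])

```text
time: 14.38
tool_pos: [0.4417, -0.0013, 0.1133]
tcp_rot: [-0.19, -3.135, 0.001]
wrist_force: [0.8, 0.4, -0.7]
width: 0.703
grip_force: 0.0
```

>>> play_rows(moves=[[[0,0,0,0,0,0.35,60],[0,0,0,0,0,0.35,60],[0,0,0,0,0,0.35,60],[0,0,0,0,0,0.2,60],[0,0,0,0,0,0.1,60]]])

```text
time: 14.8
tool_pos: [0.4393, -0.0, -0.0249]
tcp_rot: [-0.191, -3.13, 0.0]
wrist_force: [-0.0, -0.2, -0.4]
width: 0.699
grip_force: 0.0
```

```bash
python3 go.py -.195 -.002 -.026; python3 tip.py; python3 stripe.py
```

```text
t 14.80 tcp in mark mm [-218.7   -2.   -24.9] toolx,y angle rel model deg [179.65, 89.65] tilt [-0.006  0.    -1.   ] F [-0.  -0.2 -0.4] w 0.699
shift [-0.237  0.002  0.01 ]
t 14.85 tcp in mark mm [-218.9   -1.8  -25.2] toolx,y angle rel model deg [179.72, 89.72] tilt [-0.007  0.    -1.   ] F [-1.2  0.2 -1.1] w 0.706
shift [-2.18   0.028 -1.267]
11443 [[-223.0, -31.0, 15.0], [-208.0, 29.0, 18.0], [-212.0, -32.0, 19.0], [-225.0, -31.0, 20.0], [-179.0, 20.0, 22.0], [-229.0, -31.0, 22.0], [-209.0, 36.0, 22.0], [-178.0, 10.0, 23.0], [-224.0, -31.0, 23.0], [-211.0, 40.0, 24.0]]
10 17 [[-225.0, -32.0], [-208.0, 36.0]]
20 92 [[-228.0, -34.0], [-162.0, 43.0]]
30 85 [[-226.0, -43.0], [-153.0, 44.0]]
40 82 [[-228.0, -34.0], [-147.0, 44.0]]
50 65 [[-226.0, -38.0], [-206.0, 43.0]]
60 129 [[-225.0, -57.0], [-204.0, 62.0]]
70 131 [[-228.0, -60.0], [-201.0, 63.0]]
80 194 [[-229.0, -60.0], [-200.0, 64.0]]
90 168 [[-225.0, -64.0], [-200.0, 66.0]]
100 163 [[-227.0, -60.0], [-198.0, 67.0]]
110 266 [[-227.0, -61.0], [-198.0, 68.0]]
120 119 [[-226.0, -61.0], [-206.0, 64.0]]
130 47 [[-224.0, 24.0], [-191.0, 38.0]]
140 163 [[-233.0, -14.0], [-180.0, 37.0]]
150 175 [[-231.0, -11.0], [-179.0, 38.0]]
top line slope 0.0006 y0 -1.38 | stripe x [-179.7  -99.1] yaw rel deg -4.31 offset back,mid [-4.07 -1.03]
scene line slope 0.002 y0 0.77 | stripe x [-176.6  -97.3] yaw rel deg -4.53 offset back,mid [-4.06 -0.92]
```

>>> play_rows(moves=[[[0,0,-0.01,-0.16,0,0.03,60],[0,0,0,-0.06,0,0,60],[0,0,0,-0.05,0,0,60],[0,0,0,-0.05,0,0,60],[0,0,0,-0.06,0,0,60]]])

```text
time: 15.37
tool_pos: [0.4795, -0.0032, -0.0239]
tcp_rot: [-0.176, -3.135, -0.0]
wrist_force: [-5.8, 1.2, 4.7]
width: 0.704
grip_force: 2.8
```

>>> play_rows(moves=[[[0,0,0,-0.06,0,0,60],[0,0,0,-0.06,0,0,60],[0,0,0,-0.06,0,0,60]]])

```text
time: 15.62
tool_pos: [0.4972, -0.0051, -0.024]
tcp_rot: [-0.176, -3.134, -0.0]
wrist_force: [-4.9, 0.8, 4.4]
width: 0.699
grip_force: 2.8
```

```bash
python3 go.py -.095 -.002 -.028; python3 stripe.py
```

```text
t 15.62 tcp in mark mm [-160.7   -0.3  -24. ] toolx,y angle rel model deg [-179.77, 90.23] tilt [-0.002  0.    -1.   ] F [-4.9  0.8  4.4] w 0.699
shift [-0.657 -0.019  0.038]
top line slope -1e-04 y0 -1.32 | stripe x [-110.7  -68.1] yaw rel deg -0.09 offset back,mid [1.58 1.61]
scene line slope -0.0032 y0 0.74 | stripe x [-145.4  -64.7] yaw rel deg 0.33 offset back,mid [1.71 1.48]
```

>>> play_rows(moves=[[[0,0,0.008,-0.06,-0.004,0,60],[0,0,0,-0.06,-0.004,0,60],[0,0,0,-0.06,-0.004,0,60],[0,0,0,-0.06,-0.004,0,60],[0,0,0,-0.06,-0.003,0,60]]])

```text
time: 16.13
tool_pos: [0.5279, -0.0107, -0.0244]
tcp_rot: [-0.182, -3.136, -0.0]
wrist_force: [-4.0, 0.8, 3.0]
width: 0.698
grip_force: 2.1
```

>>> play_rows(moves=[[[0,0,0,-0.06,0,0,60],[0,0,0,-0.06,0,0,60],[0,0,0,-0.04,0,0,60]]])

```text
time: 16.38
tool_pos: [0.5449, -0.0127, -0.0244]
tcp_rot: [0.182, 3.135, -0.0]
wrist_force: [-2.9, 1.0, 1.1]
width: 0.699
grip_force: 1.6
```

```bash
python3 go.py -.092 -.002 -.026; python3 stripe.py
```

```text
t 16.38 tcp in mark mm [-112.4   -2.5  -24.4] toolx,y angle rel model deg [-180.0, 90.0] tilt [ 0.001 -0.    -1.   ] F [-2.9  1.   1.1] w 0.699
shift [-0.204  0.005  0.016]
top line slope 0.0007 y0 -1.29 | stripe x [-41.7 -13.2] yaw rel deg 8.1 offset back,mid [2.35 0.32]
scene line slope -0.0015 y0 0.71 | stripe x [-98.3   1.3] yaw rel deg 0.31 offset back,mid [-0.27 -0.54]
```

>>> play_rows(moves=[[[0,0,0,-0.05,0,0,60],[0,0,0,-0.05,0,0,60],[0,0,0,-0.04,0,0,60],[0,0,0,-0.03,0,0,60],[0,0,0,-0.01,0,0,60]]])

```text
time: 16.9
tool_pos: [0.5624, -0.0147, -0.0246]
tcp_rot: [0.182, 3.135, -0.0]
wrist_force: [-1.5, 0.1, -0.6]
width: 0.704
grip_force: 0.9
```

>>> play_rows(moves=[[[0,0,0,-0.02,0,0,60],[0,0,0,0,0,0,60]]])

```text
time: 17.07
tool_pos: [0.5638, -0.0149, -0.0246]
tcp_rot: [0.182, 3.136, -0.0]
wrist_force: [-1.7, 0.4, -0.8]
width: 0.7
grip_force: 0.9
```

>>> play_rows(moves=[[[0,0,0,-0.02,0,0,60],[0,0,0,0,0,0,60]]])

```text
time: 17.23
tool_pos: [0.564, -0.0149, -0.0247]
tcp_rot: [-0.182, -3.133, -0.0]
wrist_force: [-6.7, 1.2, 4.1]
width: 0.701
grip_force: 3.2
```

>>> play_rows(moves=[[[0,0,0,-0.02,0,0,60],[0,0,0,0,0,0,60]]])

```text
time: 17.4
tool_pos: [0.5638, -0.0149, -0.0249]
tcp_rot: [-0.181, -3.129, -0.0]
wrist_force: [-12.1, 1.2, 9.1]
width: 0.703
grip_force: 5.7
```

```bash
python3 go.py -.092 -.002 -.026; python3 stripe.py
```

```text
t 17.40 tcp in mark mm [-93.3  -2.4 -24.9] toolx,y angle rel model deg [-179.99, 90.01] tilt [-0.007  0.001 -1.   ] F [-12.1   1.2   9.1] w 0.703
shift [-0.013  0.004  0.011]
top line slope 0.0007 y0 -1.3 | stripe x [-8.  2.] yaw rel deg 54.31 offset back,mid [7.16 0.19]
scene line slope -0.001 y0 0.78 | stripe x [-79.1   1.4] yaw rel deg 0.57 offset back,mid [-0.28 -0.68]
```

>>> play_rows(moves=[[[0,0,0,-0.02,0,0,60],[0,0,0,0,0,0,60],[0,0,0,0.06,0,0,60],[0,0,0,0.15,0,0,60],[0,0,0,0.3,0,0,60]]])

```text
time: 17.92
tool_pos: [0.5241, -0.0101, -0.0228]
tcp_rot: [0.182, 3.128, -0.0]
wrist_force: [0.1, -0.2, -0.1]
width: 0.704
grip_force: 0.0
```

>>> play_rows(moves=[[[0,0,0,0.2,0,-0.3,60],[0,0,0,0,0,-0.4,60],[0,0,0,0,0,-0.4,60],[0,0,0,0,0.4,-0.1,60],[0,0,0,0,0.4,0,60]]])

```text
time: 18.33
tool_pos: [0.5143, 0.0718, 0.1019]
tcp_rot: [0.189, 3.122, 0.003]
wrist_force: [1.8, 1.0, 0.2]
width: 0.701
grip_force: 0.0
```

>>> play_rows(moves=[[[0,0,0,0,0.4,0,60],[0,0,0,0,0.4,0,60],[0,0,0,0,0.4,0,60],[0,0,0,0,0,0,60]]])

```text
time: 18.67
tool_pos: [0.5246, 0.1982, 0.097]
tcp_rot: [0.175, 3.131, 0.008]
wrist_force: [0.1, -0.3, 1.0]
width: 0.699
grip_force: 0.0
```

```bash
python3 look.py; python3 stripe.py; python3 - <<'E'
from go import *
c=cam('scene'); im=c['image'][120:345,200:500,::-1]; cv2.imwrite('pics/s7.png',cv2.resize(im,(800,600),interpolation=cv2.INTER_CUBIC))
E
```

```text
t 18.67 tcp in mark mm [-156.9  204.8   97. ] toolx,y angle rel model deg [-179.74, 90.26] tilt [ 0.006  0.005 -1.   ] F [ 0.1 -0.3  1. ] w 0.699
shift [-0.236 -1.395  1.224]
top 0.059 size [108.1  27.4] centre [-44.   -3.4] yaw deg 0.07 back [-3.5 -3.3]
top 0.041 size [106.5  29. ] centre [-43.2  -3.8] yaw deg -0.21 back [-2.7 -3.9]
top 0.023 size [106.9  25.8] centre [-42.2  -3.9] yaw deg 0.2 back [-1.7 -3.8]
scene 0.059 size [111.4  28. ] centre [-42.4   5.1] yaw deg -0.08 back [-1.9  5. ]
scene 0.041 size [111.8  24. ] centre [-45.    3.8] yaw deg -2.45 back [-4.6  2.1]
scene 0.023 size [112.4  23. ] centre [-44.8   2.8] yaw deg -3.27 back [-4.4  0.5]
top line slope 0.0002 y0 -1.21 | stripe x [-82.1   1.7] yaw rel deg -0.26 offset back,mid [-0.73 -0.55]
scene line slope -0.0008 y0 0.78 | stripe x [-79.9   1.1] yaw rel deg -0.08 offset back,mid [-0.47 -0.42]
```

View pics/s7.png

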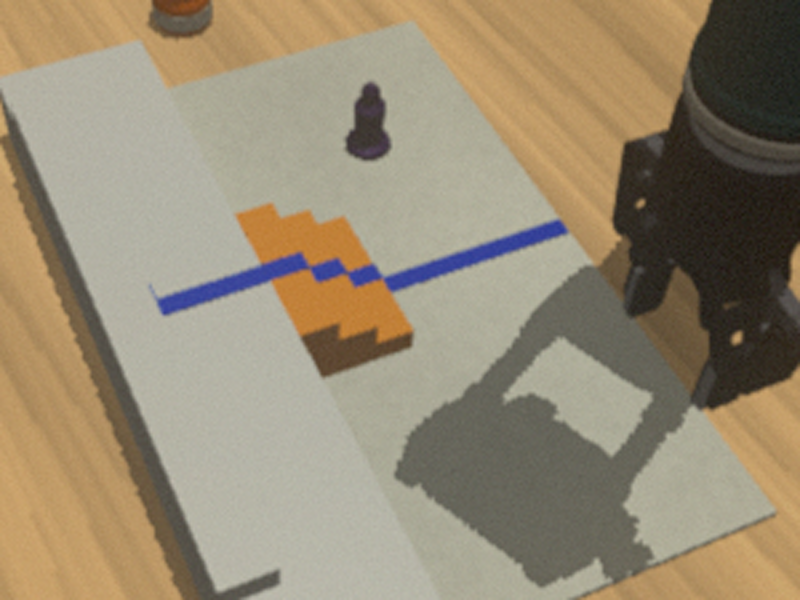

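The picture shows the steps flush against the podium, with the stripe continuing the blue line at about (300,260) to (390,285). The figure is standing at (368,120) and the gripper is well clear. The measured stripe offset is about 0.5 mm.

```bash
python3 -c "
from workcell import bot; print(bot.finish_job())"
```

```text
the job is handed in; nothing more can be done
None
```

I pushed the steps flush and square against the podium (yaw error within about 0.3°), with the stripe about 0.5 mm off the blue line. The figure is standing, I never moved the jar or glue stick, and the arm ended clear before I handed the job in at about 19 s; an early push that was too high turned the steps about 40°, which I corrected.

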